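# Seat a moulding corner in the squaring jig

### The arm

A 6-joint arm with a two-finger parallel gripper is mounted at the origin on the work surface; the furniture and walls round the work are solid. World frame = base frame: x ahead of the robot, y to its left, z up, the work surface at z = 0. Lengths are in m, angles in degrees, forces in N, time in s.
With the tool pointing down it reaches from about 0.4 to 0.825 m from the base axis. Payload 7 kg.
Tool frame: the origin (TCP) lies on the centre line of the jaws, within the pads' length; the fingertips stand 19 mm ahead of it and the grasp point (between the pads) is the TCP; z points along the fingers, y is the line along which they close (so a half turn about z gives the same grasp; the last joint's range is limited). The gripper opens to 88 mm and grips with 3 to 60 N. Pads are 19 mm wide; open, the fingers measure 130 mm over their backs; the gripper's body (78 mm by 193 mm) begins 47 mm behind the grasp point.
Start: joints at [-55.571, 20.546, 0.682, 0, -70.136, -16.507], TCP at [0.208, -0.642, 0.222] pointing down, gripper open.
Joint ranges: [-176.03, 176.03], [-82.01, 121.73], [-58.28, 71.71], [-173.87, 95.51], [-174.79, -0.11], [-173.66, 173.66]. Speed limits (degrees/s): [136.94, 136.94, 172.46, 180, 180, 180].

### API

Orientations are given as [roll, pitch, yaw] about the fixed x, y, z axes, in that order (R = Rz(yaw) Ry(pitch) Rx(roll)).
In Python, from plant import get_state, capture, close_job gives the robot as it stands.
- The arm moves only by the tool apply_moves, never from a script. Its argument "targets" is a list of rows, each a list of 7 numbers: the opening, from 0 (shut) to 1 (fully open), then the shift along the tool's x, y, z normalised to -1 to 1, where 1 is 1000 mm, then the turn, a rotation vector about the tool's x, y, z normalised to -1 to 1, where 1 is 90 degrees. In form: [[claw, tx, ty, tz, ax, ay, az], ...]. A call has 1 to 20 rows; each row shifts and turns the commanded pose from where the row before left it, along the tool's axes as they then stand; what a row does not reach is not made up. A row lasts 1/12 s, in which the tool goes at most 41.7 mm and 7.16 degrees, less where a joint would pass 70% of its speed; a pose out of reach is approached as far as the arm can. A call with a number of a shift or a turn outside -1 to 1 is refused whole. A call with a gripper value outside its range is refused whole. The fingers move at their own pace and stop on an object; "newtons" is the grip in N (left out, the last holds). Time passes only in rows, so rows that do not move let the fingers close. It gives the time, the measured TCP pose, the force, the opening and the grip force at its end, in the units of the state.
- get_state(): the state, without advancing time (a new reading comes with each control period).
- capture(name): name is "scene" or "top"; returns a dict with "frame" (480x640x3 uint8, red, green, blue), "range_z" (480x640 float32, m along the optical axis (not along the pixel's ray), 0 where there is no reading), "camera_matrix" (3x3 intrinsics, pixels), "T" (4x4, takes a point from camera to world coordinates). Camera axes: x right, y down, z forward; pixel columns grow to the right and rows downward; lengths in m; the calibration is good to about 2 mm. A picture is of the moment at which its call begins.
- close_job(): hands the job in; it is judged then, once.
The state is a dict: "time_s": time; "joints": joint angles; "qd": joint speeds; "joint_torque": joint torques, N m; "tcp_pos": TCP position; "eef_rot": TCP orientation; "contact_force": force on the tool from outside, world axes, zero at the start; "moment": the same for the moment, N m; "gripper_width": finger opening in m; "gripper_force": force on a finger pad.
Only numpy, scipy, OpenCV 4.12 (cv2) and the standard library are available. Lean on these libraries where they do the work, as an engineer would, in place of code of your own. Each camera call takes 0.05 s, during which the arm holds its last target. There are 200 camera calls.

### The job

Push the loose L-shaped moulding corner along the bench with your fingertips, gently and without lifting or tipping it, into the right-angled metal jig ahead of it: its outer corner goes into the jig's corner and both of its outer edges end up flat against the two fences. Leave the other things on the bench where they are.

Things in the scene. Friction and masses are not known exactly. Their poses are not given: they have to be found in the camera images.
- sample: the thing to push: loose pale timber moulding L, about 0.1 kg. Legs 160 mm long outside, 50 mm wide, 22 mm high. Origin: middle of the L's 160 x 160 mm square, underside. Outer corner at (-80, -80) mm; leg A runs from it along +y (x -80 to -30), leg B along +x (y -80 to -30); concave inner corner at (-30, -30), open to +x, +y. Free ends cut at 45 deg: inner faces only 60 mm long, upright from 4 to 13 mm high. Mass centre by the inner corner.
- jig: squaring jig fixed to the bench: two aluminium fences, 24 mm thick, 26 high (31 at the bracket over their corner), at a right angle, open to the robot. Origin on the bench where the stop faces' planes meet; z up. Fence A's stop face: plane x = 0, y 12 to 120 mm; fence B's: y = 0, x 12 to 120 mm. The L belongs on the +x, +y side, axes parallel to the jig's, leg A on fence A, B on B.
- sample_corner (a point): outer corner of the moulding L, half-way up (11 mm)
- sample_end_a (a point): outer edge of leg A at its free end, 160 mm from the outer corner along the L's +y, half-way up
- sample_end_b (a point): outer edge of leg B at its free end, 160 mm from the outer corner along the L's +x, half-way up
- jig_corner (a point): where the jig's two stop faces would meet, 11 mm above the bench
- clamp: bystander behind the jig: black and yellow spring clamp lying flat, 70 x 120 x 24 mm; origin at the centre of its underside
- eraser: bystander behind the jig: boxed eraser, 36 x 62 x 14 mm; origin at the centre of its underside
- points_carton: bystander beyond the jig: small upright carton, 50 x 50 x 85 mm; origin at the centre of its underside
- measure: bystander near the robot on its right: tape measure, 30 x 70 x 54 mm; origin at the centre of its underside
- masking: bystander near the robot on its left: roll of masking tape lying flat, 94 mm across, 25 mm high; origin at the centre of its underside
- offcut: bystander near the robot, left of middle: plain wooden offcut, 38 x 120 x 14 mm; origin at the centre of its underside
- glue: bystander on the left: upright glue bottle, 44 x 55 x 192 mm; origin at the centre of its underside
There are look-alikes about, which are no part of the job. Of the things like the jig, leave any that is green; of the rest the larger one is meant.

How it is judged (in metres and radians):
At the end, for the whole second after the job is handed in: The L lies flat and still on the bench with its outer corner within 4 mm of both stop faces and the outer edge of each leg's free end within 4 mm of its own fence; every bystander is within 20 mm of where it stood (x of sample_corner in the frame of jig between -0.004 and 0.004 m and y of sample_corner in the frame of jig between -0.004 and 0.004 m and x of sample_end_a in the frame of jig between -0.004 and 0.004 m and y of sample_end_b in the frame of jig between -0.004 and 0.004 m and y of sample_end_a in the frame of jig above 0.1 m and x of sample_end_b in the frame of jig above 0.1 m and height (world z) of sample below 0.004 m and angle between sample's own z axis and vertical below 0.05 rad and linear speed of sample below 0.01 m/s and distance of each of clamp, eraser, points_carton, measure, masking, offcut, glue from where it was at the start of the episode below 0.02 m); the robot touches nothing.
It fails at once if the moulding corner is lifted off the bench (more than 10 mm) or tipped (more than 0.15 rad) (height (world z) of sample above 0.01 m or angle between sample's own z axis and vertical above 0.15 rad).
It fails at once if the moulding corner is pushed or squeezed with more than 40 N (contact force between the fingers and sample above 40 N).
It fails at once if a bystander is pushed more than 20 mm away or knocked over (distance of any of clamp, eraser, points_carton, measure, masking, offcut, glue from where it was at the start of the episode above 0.02 m or angle between any of clamp, eraser, points_carton, measure, masking, offcut, glue's own z axis and vertical above 0.5 rad).
It also fails if it takes over 61 s, if anything falls off the work surface, if the arm or the gripper's body presses on something with over 40 N, if the wrist force passes 120 N, or if a joint passes its speed limit or range.

## Working session

There is one attempt and no reset: what is moved stays moved. The work goes in short steps, Python scripts to look and compute and a tool call to move; the robot and the scene stay as the last step left them, time stands still between calls to the robot, and variables do not carry over. Pictures are saved under pics/ and viewed, at most 14 in all, crops included, and the job is handed in when it is done.

Besides the shell and the picture viewer there is one more tool, called after "Call:" in YAML: its name, and indented under it one key for each argument. apply_moves: Moves the arm, as the interface text tells. Scaled input: -1 to 1 covers 1000 mm each way for a shift and 90 degrees each way for a turn. Its arguments: {"type":"object","properties":{"targets":{"type":"array","items":{"type":"array","items":{"type":"number"}}},"newtons":{"type":"number"}},"required":["targets"]}

```bash
mkdir -p pics
cat > h.py <<'E'
import numpy as np,cv2
from plant import get_state,capture,close_job
def snap(n,f):
    c=capture(n); cv2.imwrite('pics/'+f+'.png',c['frame'][:,:,::-1]); np.savez(f+'.npz',**c); return c
def W(c,u,v,z=None):
    K=c['camera_matrix'];T=c['T']
    r=np.linalg.inv(K)@[u,v,1.]
    if z is None: return T[:3,:3]@(r*c['range_z'][int(v),int(u)])+T[:3,3]
    d=T[:3,:3]@r; return T[:3,3]+d*(z-T[2,3])/d[2]
E
python3 - <<'E'
from h import *
c=snap('top','t0');snap('scene','s0');print(get_state());print(c['T'],c['camera_matrix'])
E
```

```text
{'time_s': 0.1, 'joints': array([-5.55703955e+01,  2.05883585e+01,  6.36709301e-01, -1.73345480e-02,
       -7.01357465e+01, -1.65057473e+01]), 'qd': array([-0.07049205, -0.09444581,  0.15024521,  0.0021278 , -0.01003161,
       -0.05448029]), 'joint_torque': array([-1.26694780e-03, -5.84163272e+01,  2.93748844e+01,  7.01543167e+00,
        1.02060908e-02, -8.78662672e-05]), 'tcp_pos': array([ 0.20754344, -0.64181441,  0.22158847]), 'eef_rot': array([ 1.79911576e+02, -9.20767155e-03, -1.62082038e+02]), 'contact_force': array([-0.16242106,  0.09106453,  0.62810465]), 'moment': array([ 0.00338821,  0.01375654, -0.03641937]), 'gripper_force': 0.0, 'gripper_width': 0.08757008757705206}
[[ 0.0211197  -0.99138507  0.12926566  0.40745049]
 [-0.99973693 -0.01978463  0.01160368 -0.02012364]
 [-0.00894624 -0.12947672 -0.9915421   1.07597568]
 [ 0.          0.          0.          1.        ]] [[434.02166428   0.         323.55423347]
 [  0.         434.02166428 236.28923637]
 [  0.           0.           1.        ]]
```

View pics/t0.png

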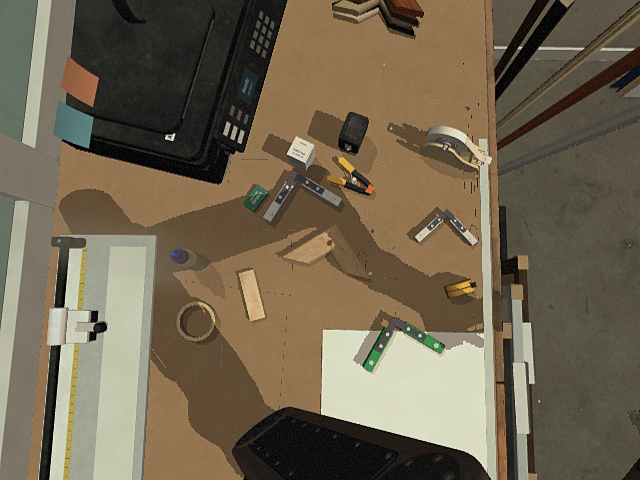

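View pics/s0.png

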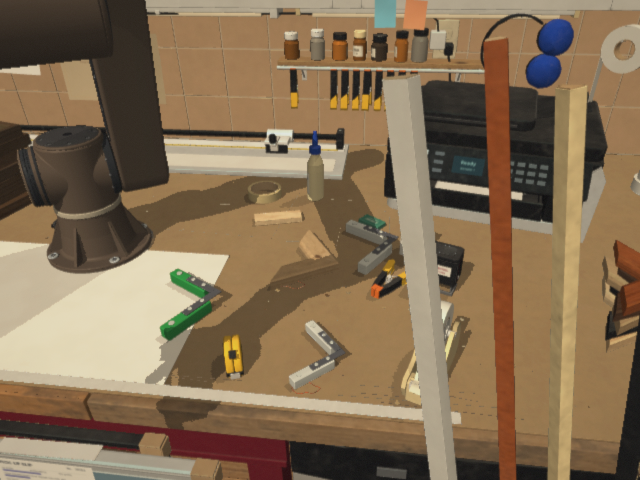

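The jig is the grey square at about (297,178) in the top view. The L is at (325,250), and the green and small grey jigs are look-alikes. I'll enlarge that area.

Run:
```python
from h import *
im=cv2.imread('pics/t0.png')[150:300,240:400]
im=cv2.convertScaleAbs(im,alpha=1.5,beta=10)
cv2.imwrite('pics/c0.png',cv2.resize(im,None,fx=4,fy=4,interpolation=cv2.INTER_CUBIC)[:600,:])
c=np.load('t0.npz')
# heightmap
v,u=np.mgrid[150:300,240:400]
K=c['camera_matrix'];z=c['range_z'][150:300,240:400]
P=np.stack([(u-K[0,2])/K[0,0]*z,(v-K[1,2])/K[1,1]*z,z],-1)@c['T'][:3,:3].T+c['T'][:3,3]
h=np.clip(P[...,2]*1000*6+40,0,255).astype(np.uint8)
cv2.imwrite('pics/d0.png',cv2.resize(cv2.applyColorMap(h,2),None,fx=4,fy=4,interpolation=cv2.INTER_NEAREST))
```

```text
(no output)
```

View pics/c0.png

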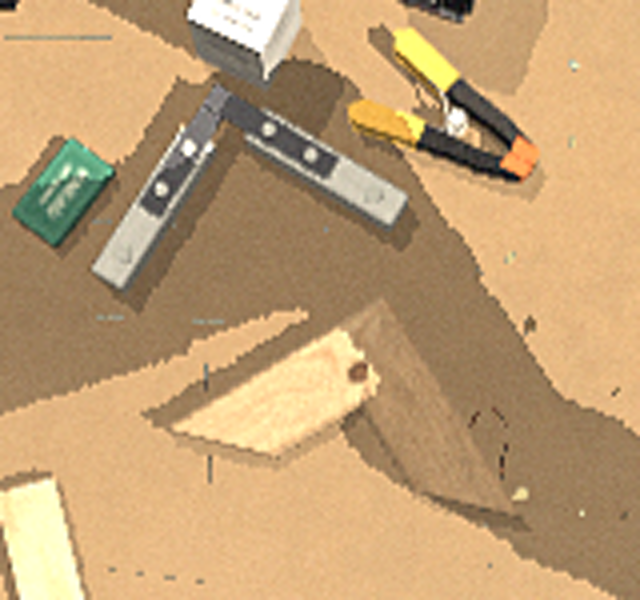

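View pics/d0.png

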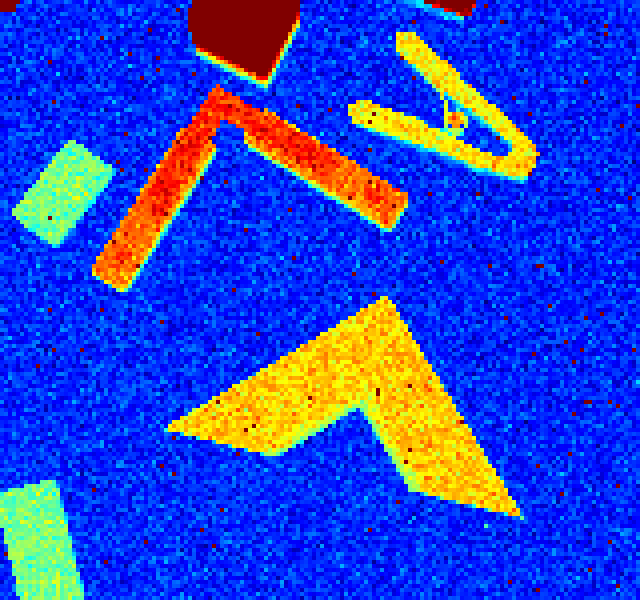

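Heights separate the pieces well, so I'll fit both outlines in world coordinates.

```bash
cat > fit.py <<'E'
from h import *
from scipy.optimize import minimize
def Lpoly(): return np.array([[0,0],[160,0],[110,50],[50,50],[50,110],[0,160]])/1e3
def rot(a): return np.array([[np.cos(a),-np.sin(a)],[np.sin(a),np.cos(a)]])
def proj(c,p,z):
    T=np.linalg.inv(c['T']);q=np.c_[p,np.full(len(p),z)]@T[:3,:3].T+T[:3,3]
    q=q@c['camera_matrix'].T; return q[:,:2]/q[:,2:]
def hmap(c):
    v,u=np.mgrid[0:480,0:640];K=c['camera_matrix'];z=c['range_z']
    return np.stack([(u-K[0,2])/K[0,0]*z,(v-K[1,2])/K[1,1]*z,z],-1)@c['T'][:3,:3].T+c['T'][:3,3]
def fit(mask,c,polys,z,x0):
    S=8; m=mask.astype(np.float32)
    def cost(x):
        img=np.zeros(m.shape,np.uint8)
        big=np.zeros((m.shape[0]*4,m.shape[1]*4),np.uint8)
        for p in polys:
            q=(proj(c,p@rot(x[2]).T+x[:2],z)+.5)*4-.5
            cv2.fillPoly(big,[np.round(q*16).astype(np.int32)],255,shift=4)
        a=cv2.resize(big,(m.shape[1],m.shape[0]),interpolation=cv2.INTER_AREA)/255.
        return np.abs(a-m).sum()
    best=None
    for k in range(3):
        s=np.array([x0+d for d in np.vstack([np.zeros(3),np.diag([.01,.01,.08])/(k+1)])])
        r=minimize(cost,x0,method='Nelder-Mead',options=dict(initial_simplex=s,xatol=1e-5,fatol=.01,maxiter=200)); x0=r.x
    return r.x,r.fun,m.sum()
R=lambda x0,x1,y0,y1:np.array([[x0,y0],[x1,y0],[x1,y1],[x0,y1]])/1e3
jigp=[R(12,120,-24,0),R(-24,0,12,120)]
def comp(P,lo,hi,seed):
    m=((P[...,2]>lo)&(P[...,2]<hi)).astype(np.uint8)
    m=cv2.medianBlur(m,3)
    n,l=cv2.connectedComponents(m,connectivity=4); return l==l[seed[1],seed[0]]
E
cat > f0.py <<'E'
from fit import *
c=dict(np.load('t0.npz'));P=hmap(c)
m=comp(P,.010,.04,(330,240))
o=W(c,337,224.5,.022)[:2]
x,f,s=fit(m,c,[Lpoly()],.022,np.array([*o,np.radians(121)]));print('L',x[:2],np.degrees(x[2]),f,s)
m=comp(P,.014,.045,(315,188)); m2=m.copy()
o=W(c,295.5,181,.026)[:2]
for pol in(jigp,):
  # ignore bracket area: mask pixels only within fences' span
  x,f,s=fit(m2,c,pol+[R(-24,12,-24,12)[[0,1,2,3]]][:0],.026,np.array([*o,np.radians(147)]));print('J',x[:2],np.degrees(x[2]),f,s)
j=x
for n,sd in dict(glue=(183,256),carton=(300,150),clamp=(355,180),eraser=(256,197),masking=(181,321),offcut=(250,295)).items(): print(n,P[sd[1],sd[0]])
vis=cv2.imread('pics/t0.png')[150:300,240:400]; vis=cv2.resize(vis,None,fx=4,fy=4)
E
python3 f0.py
```

```text
L [ 0.57771635 -0.03862209] 122.12289684695223 59.850980392156856 1854.0
J [0.67811621 0.06304246] 149.36546722022135 191.23137254901962 1016.0
glue [0.47929267 0.29030841 0.15290247]
carton [0.74171087 0.05160901 0.083827  ]
clamp [ 0.68724794 -0.08297558  0.02376025]
eraser [0.64079074 0.16267948 0.01763863]
masking [0.33301818 0.33140787 0.0155676 ]
offcut [0.39861335 0.16707365 0.01847932]
```

```bash
cat > f1.py <<'E'
from fit import *
c=dict(np.load('t0.npz'));P=hmap(c)
P[...,2]=cv2.medianBlur(P[...,2].astype(np.float32),3)
m=comp(P,.019,.045,(315,188))
xl=np.array([.57772,-.03862,np.radians(122.12)])
br=np.array([[-24,12],[-24,0],[0,-24],[12,-24],[12,0],[0,12]])/1e3
best=None
for pol in (jigp,jigp+[br]):
  x,f,s=fit(m,c,pol,.026,np.array([.678,.063,np.radians(149)]));print('J',x[:2],np.degrees(x[2]),f,s)
vis=cv2.resize(cv2.imread('pics/t0.png')[150:300,240:400],None,fx=4,fy=4,interpolation=cv2.INTER_CUBIC)
vis=cv2.convertScaleAbs(vis,alpha=1.5)
for X,ps,z in((x,jigp,.026),(xl,[Lpoly()],.022)):
  for p in ps:
    q=(proj(c,p@rot(X[2]).T+X[:2],z)-[240,150]+.5)*4
    cv2.polylines(vis,[q.astype(np.int32)],True,(0,0,255),1)
cv2.imwrite('pics/o0.png',vis)
# in-L wedge poses, tool x = -push dir
push=np.degrees(xl[2])+45-180
print('push',push)
E
python3 f1.py
```

```text
J [0.67902925 0.06307915] 149.40607882923658 183.87450980392157 982.0
J [0.67917537 0.06291701] 149.31899483451716 122.72549019607843 982.0
push -12.879999999999995
```

View pics/o0.png

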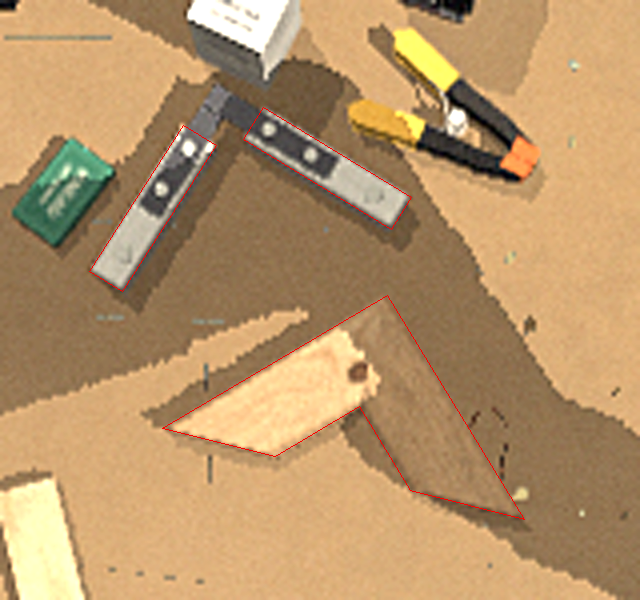

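Call:
apply_moves:
  targets:
    - [0,-0.0314,0.025,0.007,0,0,0]
    - [0,-0.0314,0.025,0.007,0,0,0]
    - [0,-0.0314,0.025,0.007,0,0,0]
    - [0,-0.0314,0.025,0.007,0,0,0]
    - [0,-0.0314,0.025,0.007,0,0,0]
    - [0,-0.0314,0.025,0.007,0,0,0]
    - [0,-0.0314,0.025,0.007,0,0,0]
    - [0,-0.0314,0.025,0.007,0,0,0]
    - [0,-0.0314,0.025,0.007,0,0,0]
    - [0,-0.0314,0.025,0.007,0,0,0]
    - [0,-0.0314,0.025,0.007,0,0,0]
    - [0,-0.0314,0.025,0.007,0,0,0]
    - [0,-0.0314,0.025,0.007,0,0,0]
    - [0,-0.0314,0.025,0.007,0,0,0]
    - [0,-0.0314,0.025,0.007,0,0,0]
    - [0,-0.0314,0.025,0.007,0,0,0]
    - [0,-0.0314,0.025,0.007,0,0,0]
    - [0,0,0,0,0,0,-0.0521]
    - [0,0,0,0,0,0,-0.0521]
    - [0,0,0,0,0,0,-0.0521]

```text
time_s: 1.77
tcp_pos: [0.5847, -0.0726, 0.1026]
eef_rot: [180.0, -0.1, -147.7]
contact_force: [0.3, -0.2, 0.2]
gripper_width: 0.0001
gripper_force: 0.0
```

```bash
cat > go.py <<'E'
# usage: go.py x y z yaw  -> tool-frame deltas (mm,deg) from the present pose
import sys;from h import *
x,y,z,w=map(float,sys.argv[1:5]);s=get_state();p=s['tcp_pos'];r=s['eef_rot']
a=np.radians(r[2]);d=np.array([x,y])-p[:2]
print(s['time_s'],p.round(4),r.round(2),'F',s['contact_force'].round(1),s['gripper_width'])
print('tx %.4f ty %.4f tz %.4f az %.4f'%(np.cos(a)*d[0]+np.sin(a)*d[1],np.sin(a)*d[0]-np.cos(a)*d[1],p[2]-z,-((w-r[2]+180)%360-180)/90))
E
python3 go.py .5851 -.0730 .025 -147.9
```

```text
1.7667 [ 0.5847 -0.0726  0.1026] [ 1.7996e+02 -9.0000e-02 -1.4769e+02] F [ 0.3 -0.2  0.2] 8.259522830759373e-05
tx -0.0001 ty -0.0006 tz 0.0776 az 0.0024
```

Call:
apply_moves:
  targets:
    - [0,0,0,0.0193,0,0,0]
    - [0,0,0,0.0193,0,0,0]
    - [0,0,0,0.0193,0,0,0]
    - [0,0,0,0.0193,0,0,0]
    - [0,0,0,0,0,0,0]
    - [0,0,0.003,0,0,0,0]
    - [0,0,0.003,0,0,0,0]
    - [0,0,0.003,0,0,0,0]
    - [0,0,0.002,0,0,0,0]
    - [0,0,0.002,0,0,0,0]
    - [0,-0.0005,0.0033,0,0,0,-0.0168]
    - [0,-0.0005,0.0033,0,0,0,-0.0168]
    - [0,-0.0005,0.0033,0,0,0,-0.0168]
    - [0,-0.0005,0.0033,0,0,0,-0.0168]
    - [0,0,0,0,0,0,0]

```text
time_s: 3.02
tcp_pos: [0.5719, -0.05, 0.0263]
eef_rot: [180.0, -0.0, -141.8]
contact_force: [0.5, -0.0, 0.4]
gripper_width: 0.0005
gripper_force: 0.0
```

```bash
cat > fl.py <<'E'
import sys;from fit import *
c=snap('top',sys.argv[1]);P=hmap(c);P[...,2]=cv2.medianBlur(P[...,2].astype(np.float32),3)
g=np.array([float(sys.argv[2]),float(sys.argv[3]),np.radians(float(sys.argv[4]))])
m=((P[...,2]>.011)&(P[...,2]<.040))
# keep pixels near the guess only
k=np.zeros(m.shape,np.uint8);cv2.fillPoly(k,[proj(c,Lpoly()@rot(g[2]).T+g[:2],.022).astype(np.int32)],1)
m&=cv2.dilate(k,np.ones((21,21)))>0
if len(sys.argv)<6: # drop the jig
  j=np.zeros(m.shape,np.uint8);J=np.array([.6792,.0629,np.radians(149.35)])
  for p in jigp+[R(-24,12,-24,12)]: cv2.fillPoly(j,[proj(c,p@rot(J[2]).T+J[:2],.026).astype(np.int32)],1)
  m&=cv2.dilate(j,np.ones((3,3)))==0
n,l,st,_=cv2.connectedComponentsWithStats(m.astype(np.uint8),connectivity=4);m=l==1+np.argmax(st[1:,4])
x,f,s=fit(m,c,[Lpoly()],.022,g);print('L',x[:2].round(4),np.degrees(x[2]).round(2),f,s)
J=np.array([.6792,.0629]);q=(np.array([[0,0],[.16,0],[0,.16]])@rot(x[2]).T+x[:2]-J)@rot(np.radians(149.35));print('in jig: corner,endB,endA',(q*1000).round(1).tolist())
d=np.degrees(x[2])+45-180;print('push',d)
for b in(.11,.125,.15):print(b,x[:2]-b*np.array([np.cos(np.radians(d)),np.sin(np.radians(d))]))
E
python3 fl.py t1 .572 -.026 131
```

```text
L [ 0.5697 -0.0416] 123.48 1076.8431372549019 802.0
in jig: corner,endB,endA [[41.0, 145.7], [185.0, 75.9], [110.8, 289.7]]
push -11.516287489129468
0.11 [ 0.46186591 -0.01960342]
0.125 [ 0.44716789 -0.01660873]
0.15 [ 0.42267119 -0.01161756]
```

Call:
apply_moves:
  targets:
    - [0,-0.0005,0.0033,0,0,0,-0.0168]
    - [0,-0.0005,0.0033,0,0,0,-0.0168]
    - [0,-0.0005,0.0033,0,0,0,-0.0168]
    - [0,-0.0005,0.0033,0,0,0,-0.0168]
    - [0,-0.0005,0.0033,0,0,0,-0.0168]
    - [0,-0.0005,0.0033,0,0,0,-0.0168]
    - [0,-0.0005,0.0033,0,0,0,-0.0168]
    - [0,-0.0005,0.0033,0,0,0,-0.0168]
    - [0,0,0,0,0,0,0]

```text
time_s: 3.82
tcp_pos: [0.5565, -0.0282, 0.0263]
eef_rot: [180.0, -0.0, -129.7]
contact_force: [0.4, -0.8, 0.7]
gripper_width: 0.0008
gripper_force: 0.0
```

Run:
```python
from h import *
snap('scene','s1');c=snap('top','t2')
a=cv2.imread('pics/s1.png')[150:390,150:470];b=cv2.imread('pics/t2.png')[150:390,180:420]
cv2.imwrite('pics/m1.png',cv2.convertScaleAbs(cv2.resize(np.hstack([a,b]),None,fx=1.4,fy=1.4),alpha=1.4))
```

```text
(no output)
```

View pics/m1.png

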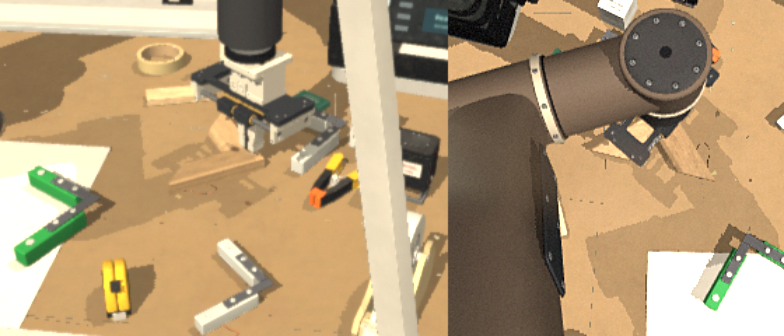

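The finger sits flush on the L's outer face and the L is turning. I'll finish the turn, back off, lift clear and look again.

Call:
apply_moves:
  targets:
    - [0,-0.0005,0.0033,0,0,0,-0.0168]
    - [0,-0.0005,0.0033,0,0,0,-0.0168]
    - [0,-0.0005,0.0033,0,0,0,-0.0168]
    - [0,-0.0005,0.0033,0,0,0,-0.0168]
    - [0,-0.0005,0.0033,0,0,0,-0.0168]
    - [0,-0.0005,0.0033,0,0,0,-0.0168]
    - [0,0,0,0,0,0,0]
    - [0,0,-0.01,0,0,0,0]
    - [0,0,-0.01,0,0,0,0]
    - [0,0,0,-0.03,0,0,0]
    - [0,0,0,-0.03,0,0,0]
    - [0,0,0,-0.03,0,0,0]
    - [0,0,-0.04,0,0,0,0]
    - [0,0,-0.04,0,0,0,0]
    - [0,0,-0.04,0,0,0,0]
    - [0,0,-0.04,0,0,0,0]
    - [0,0,-0.04,0,0,0,0]
    - [0,0,-0.04,0,0,0,0]

```text
time_s: 5.42
tcp_pos: [0.7681, -0.1501, 0.116]
eef_rot: [-180.0, -0.0, -120.8]
contact_force: [1.5, 0.4, -0.4]
gripper_width: 0.0006
gripper_force: 0.0
```

```bash
python3 fl.py t3 .547 .01 149; python3 go.py .45 0 .1 -165.7
```

```text
L [ 0.576  -0.0405] 122.05 1105.3607843137256 769.0
in jig: corner,endB,endA [[36.1, 141.6], [178.3, 68.2], [109.5, 283.7]]
push -12.951379757111681
0.11 [ 0.46878809 -0.01583174]
0.125 [ 0.45416968 -0.01246988]
0.15 [ 0.42980566 -0.00686678]
5.4667 [ 0.7728 -0.1543  0.1135] [-1.7991e+02 -1.2000e-01 -1.2091e+02] F [ 9.5 -3.3  3. ] 0.00024586410149533556
tx 0.0334 ty 0.3562 tz 0.0135 az 0.4977
```

Run:
```python
from h import *
c=snap('top','t4');snap('scene','s4');print(get_state()['contact_force'])
a=cv2.imread('pics/s4.png')[150:390,150:500];b=cv2.imread('pics/t4.png')[60:300,180:420]
cv2.imwrite('pics/m4.png',cv2.convertScaleAbs(cv2.resize(np.hstack([a,b]),None,fx=1.35,fy=1.35),alpha=1.4))
```

```text
[-0.31561452  0.02081312 -0.16906124]
```

View pics/m4.png

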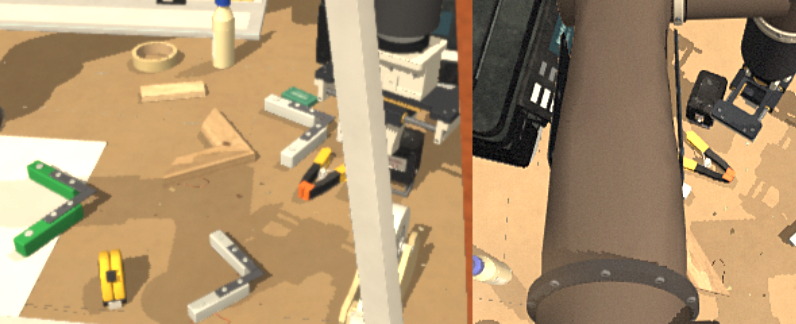

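The force was transient and nothing was struck. The top view is blocked by the arm, but the scene camera shows the L clearly, with its corner near (255,155) in the crop. I'll fit from there.

```bash
sed -e "s/c=snap('top',sys.argv\[1\])/c=snap('scene',sys.argv[1])/" -e 's/>.011/>.0165/' fl.py > fs.py
python3 fs.py s5 .547 .01 149; python3 go.py .42 -.02 .11 -165.7
python3 - <<'E'
# check scene camera against initial pose
from fit import *
c=dict(np.load('s0.npz'));P=hmap(c);P[...,2]=cv2.medianBlur(P[...,2].astype(np.float32),3)
g=np.array([.5777,-.0386,np.radians(122.12)])
m=(P[...,2]>.0165)&(P[...,2]<.04);k=np.zeros(m.shape,np.uint8);cv2.fillPoly(k,[proj(c,Lpoly()@rot(g[2]).T+g[:2],.022).astype(np.int32)],1)
m&=cv2.dilate(k,np.ones((15,15)))>0
x,f,s=fit(m,c,[Lpoly()],.022,g);print(x[:2],np.degrees(x[2]),f,s)
E
```

```text
L [ 0.5771 -0.0478] 122.12 137.9333333333333 1221.0
in jig: corner,endB,endA [[31.4, 147.3], [173.6, 74.1], [104.6, 289.6]]
push -12.880919883484808
0.11 [ 0.46989169 -0.02331249]
0.125 [ 0.45526916 -0.01996861]
0.15 [ 0.43089827 -0.01439547]
5.6167 [ 0.7665 -0.1496  0.1139] [ 1.7989e+02 -7.0000e-02 -1.2093e+02] F [-0.   0.5  0. ] 0.00022335708926421381
tx 0.0669 ty 0.3638 tz 0.0039 az 0.4975
[ 0.57769555 -0.04867517] 121.95218836685079 103.0 1256.0
```

The fit says the L hasn't moved, which contradicts the push. I'll compare before and after side by side.

Run:
```python
from fit import *
a=cv2.imread('pics/s0.png')[200:300,220:400];b=cv2.imread('pics/s5.png')[200:300,220:400]
c=dict(np.load('s5.npz'));
for X,col in(((.5777,-.0386,122.12),(0,0,255)),((.547,.01,149.),(255,0,0))):
  q=proj(c,Lpoly()@rot(np.radians(X[2])).T+X[:2],.022)-[220,200]
  for i in(a,b): cv2.polylines(i,[q.astype(np.int32)],True,col,1)
cv2.imwrite('pics/m5.png',cv2.convertScaleAbs(cv2.resize(np.vstack([a,b]),None,fx=3,fy=3),alpha=1.4))
```

```text
(no output)
```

View pics/m5.png

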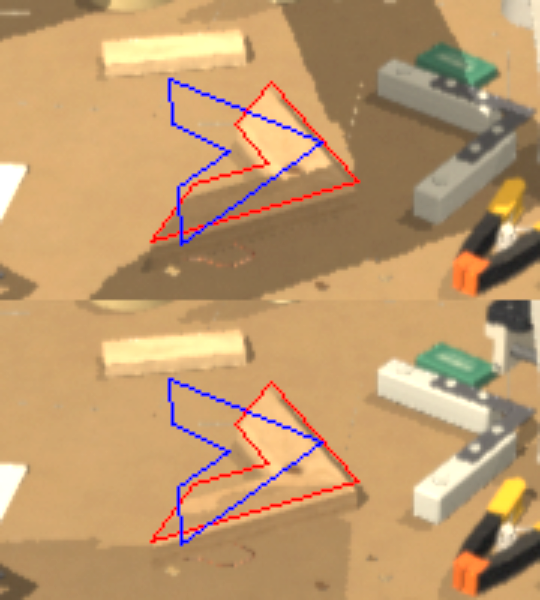

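Run:
```python
from fit import *
c=dict(np.load('s1.npz'));P=hmap(c)
for z in(.007,.026,.073):print(z,proj(c,np.array([[.5565,-.0282]]),z))
a=cv2.imread('pics/s1.png')[200:300,250:400]
for X,col in(((.5777,-.0386,122.12),(0,0,255)),):
  q=proj(c,Lpoly()@rot(np.radians(X[2])).T+X[:2],.022)-[250,200]
  cv2.polylines(a,[q.astype(np.int32)],True,col,1)
cv2.imwrite('pics/m6.png',cv2.convertScaleAbs(cv2.resize(a,None,fx=5,fy=5),alpha=1.4))
for v in range(235,268,3): print(v,[tuple((P[v,u]*1000).astype(int)) for u in (318,322,326,330,334)])
```

```text
0.007 [[330.14989328 263.11189009]]
0.026 [[330.05548672 256.0819889 ]]
0.073 [[329.81419677 238.11454663]]
235 [(np.int64(536), np.int64(-62), np.int64(101)), (np.int64(674), np.int64(-948), np.int64(659)), (np.int64(555), np.int64(-81), np.int64(113)), (np.int64(563), np.int64(-75), np.int64(110)), (np.int64(569), np.int64(-63), np.int64(103))]
238 [(np.int64(513), np.int64(81), np.int64(1)), (np.int64(546), np.int64(-73), np.int64(101)), (np.int64(555), np.int64(-80), np.int64(105)), (np.int64(563), np.int64(-77), np.int64(104)), (np.int64(572), np.int64(-84), np.int64(109))]
241 [(np.int64(520), np.int64(38), np.int64(20)), (np.int64(539), np.int64(-33), np.int64(67)), (np.int64(549), np.int64(-38), np.int64(71)), (np.int64(559), np.int64(-46), np.int64(77)), (np.int64(567), np.int64(-46), np.int64(78))]
244 [(np.int64(521), np.int64(25), np.int64(20)), (np.int64(539), np.int64(-33), np.int64(60)), (np.int64(549), np.int64(-39), np.int64(64)), (np.int64(559), np.int64(-48), np.int64(70)), (np.int64(567), np.int64(-47), np.int64(71))]
247 [(np.int64(523), np.int64(15), np.int64(19
[... 896 characters left out ...]
[(np.int64(530), np.int64(-33), np.int64(20)), (np.int64(539), np.int64(-35), np.int64(21)), (np.int64(547), np.int64(-31), np.int64(19)), (np.int64(557), np.int64(-36), np.int64(23)), (np.int64(565), np.int64(-28), np.int64(19))]
262 [(np.int64(532), np.int64(-46), np.int64(21)), (np.int64(541), np.int64(-48), np.int64(23)), (np.int64(549), np.int64(-46), np.int64(22)), (np.int64(558), np.int64(-44), np.int64(21)), (np.int64(566), np.int64(-38), np.int64(17))]
265 [(np.int64(533), np.int64(-59), np.int64(22)), (np.int64(542), np.int64(-55), np.int64(19)), (np.int64(550), np.int64(-53), np.int64(18)), (np.int64(558), np.int64(-47), np.int64(15)), (np.int64(567), np.int64(-45), np.int64(15))]
```

View pics/m6.png

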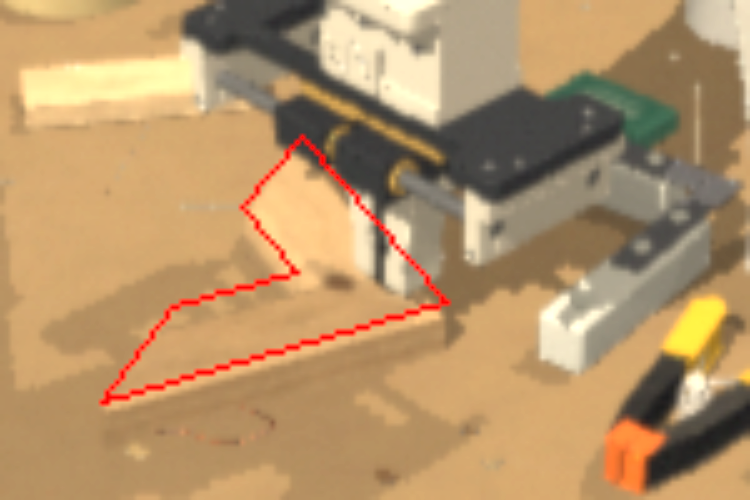

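The fingers passed above the L. Their tips look about 15–20 mm higher than the nominal TCP offset implies, so nothing has moved. I'll go back to the start of the push and measure the tip height there.

```bash
python3 go.py .5851 -.0730 .03 -147.9
python3 - <<'E'
from h import *
s=get_state();print(s['joints'],s['gripper_width'])
E
```

```text
5.6167 [ 0.7665 -0.1496  0.1139] [ 1.7989e+02 -7.0000e-02 -1.2093e+02] F [-0.   0.5  0. ] 0.00022335708926421381
tx 0.0276 ty 0.1950 tz 0.0839 az 0.2997
[ 3.17330174e+00  3.43497587e+01  8.87396398e+00 -5.40254806e-03
 -6.46577994e+01 -3.40968174e+01] 0.00022335708926421381
```

Call:
apply_moves:
  targets:
    - [0,0.0055,0.039,0,0,0,0]
    - [0,0.0055,0.039,0,0,0,0]
    - [0,0.0055,0.039,0,0,0,0]
    - [0,0.0055,0.039,0,0,0,0]
    - [0,0.0055,0.039,0,0,0,0]
    - [0,0,0,0.014,0,0,0.06]
    - [0,0,0,0.014,0,0,0.06]
    - [0,0,0,0.014,0,0,0.06]
    - [0,0,0,0.014,0,0,0.06]
    - [0,0,0,0.014,0,0,0.06]
    - [0,0,0,0.014,0,0,0]
    - [0,0,0,0,0,0,0]
    - [0,0,0,0,0,0,0]

```text
time_s: 6.7
tcp_pos: [0.5839, -0.0714, 0.0325]
eef_rot: [180.0, -0.0, -147.7]
contact_force: [-0.8, -0.7, 0.2]
gripper_width: 0.0005
gripper_force: 0.0
```

Run:
```python
from fit import *
s=get_state();p=s['tcp_pos'];print(p,s['eef_rot'],s['contact_force'])
c=snap('scene','s6');P=hmap(c)
for z in(0,.011,.03,.077):print(z,proj(c,p[None,:2],z))
a=cv2.imread('pics/s6.png')[200:300,270:420]
cv2.imwrite('pics/m7.png',cv2.convertScaleAbs(cv2.resize(a,None,fx=5,fy=5),alpha=1.4))
u=int(round(proj(c,p[None,:2],.02)[0,0]))
for v in range(240,285,2): print(v,[(P[v,k]*1000).astype(int).tolist() for k in (u-6,u-3,u,u+3,u+6)])
```

```text
[ 0.58388368 -0.07139217  0.03247843] [ 1.79987985e+02 -4.26292541e-02 -1.47723616e+02] [-0.78164032 -0.70084544  0.20525956]
0 [[340.35715497 277.94055821]]
0.011 [[340.35772197 273.83977431]]
0.03 [[340.35871631 266.64816885]]
0.077 [[340.36126088 248.24454662]]
240 [[575, -113, 123], [581, -112, 123], [589, -132, 136], [596, -142, 143], [674, -948, 659]]
242 [[576, -119, 122], [581, -113, 119], [591, -152, 145], [597, -150, 143], [602, -151, 144]]
244 [[576, -119, 118], [581, -117, 116], [592, -157, 143], [597, -157, 143], [603, -156, 143]]
246 [[576, -123, 116], [582, -125, 117], [592, -163, 142], [598, -165, 144], [604, -165, 144]]
248 [[576, -118, 108], [583, -135, 119], [592, -163, 138], [598, -169, 143], [604, -171, 144]]
250 [[570, -75, 74], [674, -948, 659], [592, -162, 133], [598, -169, 138], [604, -173, 141]]
252 [[570, -74, 68], [578, -89, 79], [592, -162, 128], [599, -173, 136], [604, -171, 136]]
254 [[570, -70, 60], [578, -87, 72], [592, -163, 125], [599, -175, 133], [604, -171, 131]]
256 [[570, -72, 57], [578, -88, 68], [592, -164, 121], [599, -172, 127], [604, -170, 
[... 501 characters left out ...]
], [585, -31, -2], [592, -27, -4]]
270 [[566, -44, 0], [573, -42, 0], [579, -40, -1], [586, -39, -1], [592, -36, -3]]
272 [[567, -46, -3], [573, -46, -2], [580, -44, -3], [587, -49, 0], [593, -45, -2]]
274 [[568, -55, -2], [575, -57, 0], [581, -55, -1], [588, -59, 1], [594, -56, 0]]
276 [[569, -67, 0], [575, -63, -1], [582, -62, -1], [588, -61, -1], [595, -62, 0]]
278 [[570, -73, 0], [576, -70, -1], [583, -72, 0], [589, -68, -1], [595, -66, -2]]
280 [[570, -78, -1], [577, -75, -2], [583, -75, -2], [590, -76, -1], [596, -76, 0]]
282 [[571, -84, -2], [578, -85, 0], [584, -83, -1], [590, -83, -1], [597, -82, -1]]
284 [[572, -92, 0], [578, -92, 0], [585, -90, -1], [591, -88, -2], [597, -89, -1]]
```

View pics/m7.png

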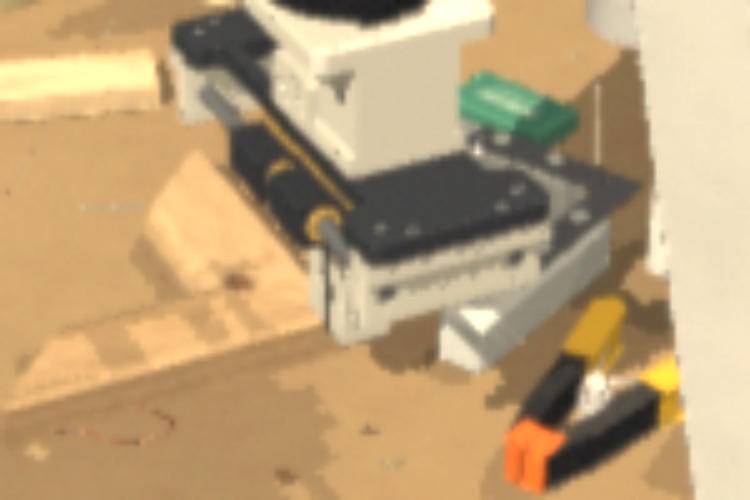

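At a TCP reading of 32 mm, depth puts the fingertips at about 39 mm, so they are about 26 mm shorter than stated. I'll lower in small steps and check.

Call:
apply_moves:
  targets:
    - [0,0,0,0.01,0,0,0]
    - [0,0,0,0.01,0,0,0]
    - [0,0,0,0.004,0,0,0]
    - [0,0,0,0,0,0,0]
    - [0,0,0,0,0,0,0]

```text
time_s: 7.17
tcp_pos: [0.5842, -0.0716, 0.0078]
eef_rot: [180.0, -0.1, -147.8]
contact_force: [-0.8, 0.1, 0.4]
gripper_width: 0.0005
gripper_force: 0.0
```

```bash
cat > tip.py <<'E'
from fit import *
import sys
s=get_state();p=s['tcp_pos'];print(p.round(4),s['contact_force'].round(1))
c=snap('scene',sys.argv[1]);P=hmap(c)
u=int(round(proj(c,p[None,:2],.02)[0,0]))
for v in range(262,292,2): print(v,[(P[v,k]*1000).astype(int).tolist() for k in (u-3,u,u+3,u+6)])
E
python3 tip.py s7
```

```text
[ 0.5842 -0.0716  0.0078] [-0.8  0.1  0.4]
262 [[585, -136, 87], [594, -164, 107], [600, -170, 112], [606, -170, 113]]
264 [[581, -93, 52], [594, -163, 102], [601, -173, 109], [606, -171, 108]]
266 [[580, -90, 45], [594, -164, 98], [601, -174, 106], [606, -168, 102]]
268 [[581, -93, 42], [595, -166, 95], [600, -166, 95], [605, -160, 91]]
270 [[581, -92, 35], [594, -165, 89], [600, -162, 88], [606, -164, 89]]
272 [[580, -90, 29], [595, -169, 87], [600, -167, 87], [606, -163, 84]]
274 [[580, -90, 24], [594, -165, 80], [600, -165, 80], [606, -161, 77]]
276 [[580, -91, 19], [587, -88, 18], [592, -84, 15], [597, -63, 0]]
278 [[580, -91, 14], [584, -67, -2], [591, -69, -1], [597, -67, -2]]
280 [[579, -76, -1], [585, -77, 0], [592, -76, 0], [598, -76, 0]]
282 [[580, -84, -1], [586, -81, -2], [593, -84, 0], [599, -83, 0]]
284 [[581, -92, 0], [587, -92, 0], [593, -87, -3], [599, -87, -2]]
286 [[581, -97, -2], [588, -98, 0], [594, -98, 0], [600, -98, 0]]
288 [[582, -107, 0], [588, -104, -1], [594, -102, -2], [601, -103, 0]]
290 [[583, -112, -1], [589, -110, -2], [595, -111, 0], [601, -109, -1]]
```

Call:
apply_moves:
  targets:
    - [0,0,0,0.004,0,0,0]
    - [0,0,0,0.004,0,0,0]
    - [0,0,0,0,0,0,0]
    - [0,0,0.003,0,0,0,0]
    - [0,0,0.003,0,0,0,0]
    - [0,0,0.003,0,0,0,0]
    - [0,0,0.002,0,0,0,0]
    - [0,0,0.002,0,0,0,0]
    - [0,-0.0005,0.0033,0,0,0,-0.0168]
    - [0,-0.0005,0.0033,0,0,0,-0.0168]
    - [0,-0.0005,0.0033,0,0,0,-0.0168]
    - [0,-0.0005,0.0033,0,0,0,-0.0168]

```text
time_s: 8.22
tcp_pos: [0.5719, -0.0481, 0.0004]
eef_rot: [-180.0, 0.0, -141.6]
contact_force: [-0.1, -0.8, 0.0]
gripper_width: 0.0003
gripper_force: 0.5
```

```bash
python3 fs.py s8 .572 -.035 128
```

```text
L [ 0.5684 -0.0413] 126.44 258.4470588235294 1197.0
in jig: corner,endB,endA [[42.2, 146.2], [189.6, 83.9], [104.5, 293.5]]
push -8.561371429165348
0.11 [ 0.4596081 -0.0249482]
0.125 [ 0.44477525 -0.02271517]
0.15 [ 0.42005382 -0.01899345]
```

The L is moving now. I'll finish the turn, back off and lift.

Call:
apply_moves:
  targets:
    - [0,-0.0005,0.0033,0,0,0,-0.0168]
    - [0,-0.0005,0.0033,0,0,0,-0.0168]
    - [0,-0.0005,0.0033,0,0,0,-0.0168]
    - [0,-0.0005,0.0033,0,0,0,-0.0168]
    - [0,-0.0005,0.0033,0,0,0,-0.0168]
    - [0,-0.0005,0.0033,0,0,0,-0.0168]
    - [0,-0.0005,0.0033,0,0,0,-0.0168]
    - [0,-0.0005,0.0033,0,0,0,-0.0168]
    - [0,-0.0005,0.0033,0,0,0,-0.0168]
    - [0,-0.0005,0.0033,0,0,0,-0.0168]
    - [0,-0.0005,0.0033,0,0,0,-0.0168]
    - [0,-0.0005,0.0033,0,0,0,-0.0168]
    - [0,-0.0005,0.0033,0,0,0,-0.0168]
    - [0,0,0,0,0,0,0]

```text
time_s: 9.43
tcp_pos: [0.544, -0.0145, 0.0002]
eef_rot: [180.0, -0.0, -121.9]
contact_force: [-0.0, -0.5, 0.5]
gripper_width: 0.0007
gripper_force: 0.0
```

```bash
python3 fs.py s9 .547 .005 147; python3 go.py .6 -.06 .1 -165.7
```

```text
L [ 0.537  -0.0044] 142.44 191.3098039215686 1301.0
in jig: corner,endB,endA [[88.0, 130.3], [246.8, 111.1], [107.2, 289.2]]
push 7.4421535027556445
0.11 [ 0.42797553 -0.01860283]
0.125 [ 0.41310189 -0.0205457 ]
0.15 [ 0.38831248 -0.02378383]
9.4833 [ 5.44e-01 -1.46e-02  1.00e-04] [ 1.7996e+02 -3.0000e-02 -1.2205e+02] F [-0.7  0.3 -0.3] 0.0008220424402267268
tx 0.0088 ty -0.0715 tz -0.0999 az 0.4850
```

Call:
apply_moves:
  targets:
    - [0,0,-0.01,0,0,0,0]
    - [0,0,-0.01,0,0,0,0]
    - [0,0,0,-0.03,0,0,0]
    - [0,0,0,-0.03,0,0,0]
    - [0,0,0,-0.03,0,0,0]
    - [0.2,0.02,0.032,0,0,0,0]
    - [0.2,0.02,0.032,0,0,0,0]
    - [0.2,0.02,0.032,0,0,0,0]
    - [0.2,0.02,0.032,0,0,0,0]
    - [0.2,0,0,0,0,0,0.073]
    - [0.2,0,0,0,0,0,0.073]
    - [0.2,0,0,0,0,0,0.073]
    - [0.2,0,0,0,0,0,0.073]
    - [0.2,0,0,0,0,0,0.073]
    - [0.2,0,0,0,0,0,0.073]
    - [0.2,0,0,0,0,0,0.073]
    - [0.2,0,0,0,0,0,0]

```text
time_s: 10.9
tcp_pos: [0.4114, -0.0254, 0.0904]
eef_rot: [-180.0, 0.0, -168.4]
contact_force: [-0.1, 0.2, 0.4]
gripper_width: 0.0173
gripper_force: 0.0
```

```bash
python3 fs.py s10 .537 .005 145; python3 fl.py t10 .537 .01 145; python3 go.py .41 -.02 .1 -168
```

```text
L [ 0.537 -0.004] 142.47 75.21176470588236 1190.0
in jig: corner,endB,endA [[88.2, 130.1], [247.0, 110.9], [107.4, 288.9]]
push 7.4747990182240756
0.11 [ 0.42793953 -0.01835912]
0.125 [ 0.413067   -0.02031047]
0.15 [ 0.38827945 -0.02356272]
L [0.573  0.0112] 139.79 1606.5333333333333 252.0
in jig: corner,endB,endA [[65.0, 98.6], [222.8, 72.0], [91.6, 256.4]]
push 4.788791846238269
0.11 [0.46338585 0.00200597]
0.125 [0.44843821 0.00075373]
0.15 [ 0.42352548 -0.00133334]
11.0 [ 0.4112 -0.0254  0.0903] [-180.    -0.  -167.9] F [-0.8 -0.8 -0. ] 0.017352070066692052
tx 0.0000 ty 0.0055 tz -0.0097 az 0.0012
```

Call:
apply_moves:
  targets:
    - [0.2,-0.005,0.014,0,0,0,0]
    - [0.2,0,0,0,0,0,0.051]
    - [0.2,0,0,0.03,0,0,0]
    - [0.2,0,0,0.03,0,0,0]
    - [0.2,0,0,0.02,0,0,0]
    - [0.2,0,0,0.009,0,0,0]
    - [0.2,0,0,0,0,0,0]

```text
time_s: 11.58
tcp_pos: [0.4115, -0.0112, -0.0007]
eef_rot: [-179.9, -0.2, -172.5]
contact_force: [-0.8, -0.1, 0.3]
gripper_width: 0.0177
gripper_force: 0.0
```

```bash
python3 fs.py s11 .537 -.004 142.5; python3 go.py .4131 -.0108 .001 -172.5
```

```text
L [ 0.5387 -0.0065] 141.17 153.93333333333334 1095.0
in jig: corner,endB,endA [[85.5, 131.3], [243.9, 108.6], [108.3, 289.7]]
push 6.1674471798067145
0.11 [ 0.42929784 -0.01831557]
0.125 [ 0.41438466 -0.01992709]
0.15 [ 0.38952936 -0.02261295]
11.6333 [ 0.4122 -0.0109  0.0005] [-1.7994e+02 -1.6000e-01 -1.7251e+02] F [ 0.2 -0.3  0.1] 0.017405414589418373
tx -0.0009 ty -0.0000 tz -0.0005 az -0.0002
```

Call:
apply_moves:
  targets:
    - [0.2,-0.004,0,0,0,0,0]
    - [0.2,-0.004,0,0,0,0,0]
    - [0.2,-0.004,0,0,0,0,0]
    - [0.2,-0.004,0,0,0,0,0]
    - [0.2,-0.004,-0.0009,0,0,0,-0.0154]
    - [0.2,-0.004,-0.0009,0,0,0,-0.0154]
    - [0.2,-0.004,-0.0009,0,0,0,-0.0154]
    - [0.2,-0.004,-0.0009,0,0,0,-0.0154]
    - [0.2,-0.004,-0.0009,0,0,0,-0.0154]
    - [0.2,-0.004,-0.0009,0,0,0,-0.0154]
    - [0.2,-0.004,-0.0009,0,0,0,-0.0154]
    - [0.2,-0.004,-0.0009,0,0,0,-0.0154]
    - [0.2,-0.004,-0.0009,0,0,0,-0.0154]
    - [0.2,-0.004,-0.0009,0,0,0,-0.0154]
    - [0.2,0,0,0,0,0,0]

```text
time_s: 12.88
tcp_pos: [0.4706, -0.0076, 0.0017]
eef_rot: [-180.0, 0.1, -158.7]
contact_force: [0.3, -0.1, 0.5]
gripper_width: 0.0173
gripper_force: 0.2
```

```bash
python3 fs.py s12 .577 -.001 156; python3 go.py .5726 .0356 .001 -165.65
```

```text
L [0.5756 0.0153] 151.66 522.8431372549019 716.0
in jig: corner,endB,endA [[64.8, 93.7], [224.7, 100.2], [58.4, 253.6]]
push 16.658300856601073
0.11 [ 0.47026438 -0.01622302]
0.125 [ 0.45589391 -0.02052297]
0.15 [ 0.43194312 -0.02768955]
12.9333 [ 0.4702 -0.0077  0.0016] [-1.8000e+02  5.0000e-02 -1.5883e+02] F [ 0.  -0.3  0.2] 0.017555299503662667
tx -0.1111 ty 0.0034 tz 0.0006 az 0.0757
```

Call:
apply_moves:
  targets:
    - [0.2,-0.004,0,0,0,0,0]
    - [0.2,-0.004,0,0,0,0,0]
    - [0.2,-0.004,0,0,0,0,0]
    - [0.2,-0.004,0,0,0,0,0]
    - [0.2,-0.004,0,0,0,0,0]
    - [0.2,-0.004,0,0,0,0,0]
    - [0.2,-0.004,0,0,0,0,0]
    - [0.2,-0.004,0,0,0,0,0]
    - [0.2,-0.004,0,0,0,0,0]
    - [0.2,-0.004,0,0,0,0,0]
    - [0.2,-0.004,0,0,0,0,0]
    - [0.2,-0.004,0,0,0,0,0]
    - [0.2,-0.004,0,0,0,0,0]
    - [0.2,-0.004,0,0,0,0,0]
    - [0.2,-0.004,0,0,0,0,0]
    - [0.2,-0.004,0,0,0,0,0]
    - [0.2,0,0,0,0,0,0]

```text
time_s: 14.35
tcp_pos: [0.5303, 0.0158, 0.0013]
eef_rot: [-180.0, 0.1, -158.8]
contact_force: [0.0, 0.2, 1.1]
gripper_width: 0.0176
gripper_force: 0.2
```

```bash
python3 fs.py s13 .632 .04 156; python3 go.py .5726 .0356 .001 -165.65
python3 - <<'E'
from fit import *
a=cv2.imread('pics/s13.png')[180:300,270:430]
cv2.imwrite('pics/m13.png',cv2.convertScaleAbs(cv2.resize(a,None,fx=5,fy=5,interpolation=2),alpha=1.4))
E
```

```text
L [0.6311 0.0409] 153.27 573.3607843137255 699.0
in jig: corner,endB,endA [[30.2, 43.5], [189.8, 54.4], [19.3, 203.1]]
push 18.266931291052373
0.11 [0.52660384 0.00638535]
0.125 [0.51235975 0.00168369]
0.15 [ 0.48861958 -0.00615242]
14.4 [0.53   0.0157 0.0013] [-1.800e+02  5.000e-02 -1.588e+02] F [-0.1 -0.2 -0.3] 0.017848635104842282
tx -0.0469 ty 0.0031 tz 0.0003 az 0.0761
```

View pics/m13.png

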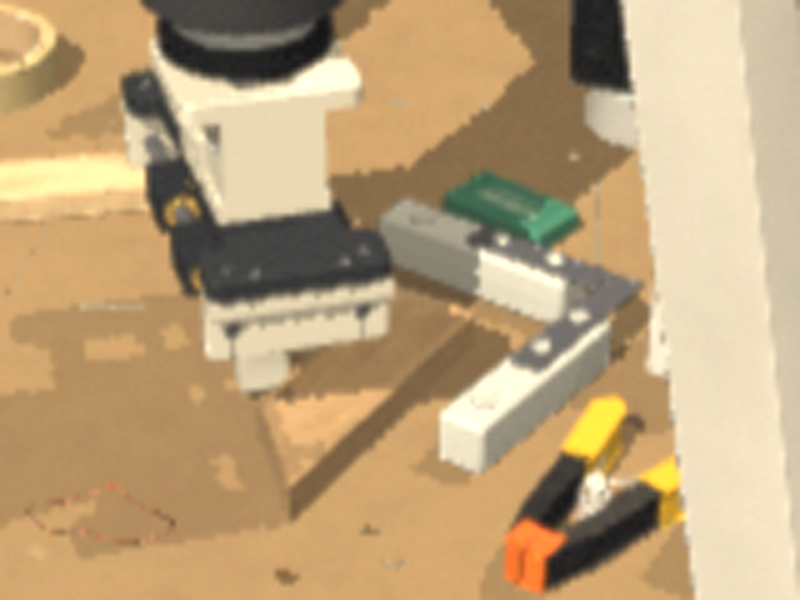

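The L sits squarely ahead of both fingers, with its corner near crop (470,320) and its right leg nearly parallel to the fence. Next I'll turn back to the jig's angle while advancing.

Call:
apply_moves:
  targets:
    - [0.2,-0.004,0.0007,0,0,0,0.0109]
    - [0.2,-0.004,0.0007,0,0,0,0.0109]
    - [0.2,-0.004,0.0007,0,0,0,0.0109]
    - [0.2,-0.004,0.0007,0,0,0,0.0109]
    - [0.2,-0.004,0.0007,0,0,0,0.0109]
    - [0.2,-0.004,0.0007,0,0,0,0.0109]
    - [0.2,-0.004,0.0007,0,0,0,0.0109]
    - [0.2,0,0,0,0,0,0]

```text
time_s: 15.07
tcp_pos: [0.5552, 0.0293, 0.0013]
eef_rot: [-180.0, 0.0, -165.7]
contact_force: [0.1, 0.7, 0.1]
gripper_width: 0.0173
gripper_force: 0.1
```

```bash
python3 fs.py s14 .655 .05 149; python3 go.py .5726 .0356 .001 -165.65
```

```text
L [0.6581 0.0432] 147.07 482.68627450980387 695.0
in jig: corner,endB,endA [[8.1, 27.7], [168.0, 21.4], [14.5, 187.6]]
push 12.070747207065011
0.11 [0.55054309 0.02017257]
0.125 [0.53587474 0.01703578]
0.15 [0.51142748 0.0118078 ]
15.1167 [0.5549 0.0291 0.0013] [ 1.8000e+02  4.0000e-02 -1.6569e+02] F [-0.1  0.5 -0.3] 0.017123068292347745
tx -0.0188 ty 0.0019 tz 0.0003 az -0.0004
```

Call:
apply_moves:
  targets:
    - [0.2,-0.002,0.0003,0,0,0,0]
    - [0.2,-0.002,0.0003,0,0,0,0]
    - [0.2,-0.002,0.0003,0,0,0,0]
    - [0.2,-0.002,0.0003,0,0,0,0]
    - [0.2,-0.002,0.0003,0,0,0,0]
    - [0.2,-0.002,0.0003,0,0,0,0]
    - [0.2,-0.001,0,0,0,0,0]
    - [0.2,-0.001,0,0,0,0,0]
    - [0.2,0,0,0,0,0,0]

```text
time_s: 15.87
tcp_pos: [0.5676, 0.0341, 0.0013]
eef_rot: [-180.0, 0.0, -165.7]
contact_force: [-1.0, 1.1, 0.3]
gripper_width: 0.0177
gripper_force: 0.3
```

Call:
apply_moves:
  targets:
    - [0.2,-0.001,0,0,0,0,0]
    - [0.2,-0.001,0,0,0,0,0]
    - [0.2,0,0,0,0,0,0]

```text
time_s: 16.12
tcp_pos: [0.5695, 0.0345, 0.0013]
eef_rot: [-180.0, 0.0, -165.7]
contact_force: [-0.8, -0.9, -0.9]
gripper_width: 0.0175
gripper_force: 0.3
```

Call:
apply_moves:
  targets:
    - [0.2,-0.001,0,0,0,0,0]
    - [0.2,-0.001,0,0,0,0,0]
    - [0.2,0,0,0,0,0,0]

```text
time_s: 16.37
tcp_pos: [0.5715, 0.0351, 0.0013]
eef_rot: [-180.0, 0.0, -165.7]
contact_force: [-0.3, -0.6, -0.0]
gripper_width: 0.0175
gripper_force: 0.3
```

Call:
apply_moves:
  targets:
    - [0.2,-0.001,0,0,0,0,0]
    - [0.2,-0.001,0,0,0,0,0]
    - [0.2,0,0,0,0,0,0]

```text
time_s: 16.62
tcp_pos: [0.5734, 0.0356, 0.0013]
eef_rot: [-180.0, 0.0, -165.7]
contact_force: [-1.5, 0.4, -0.1]
gripper_width: 0.017
gripper_force: 0.3
```

```bash
python3 fs.py s15 .675 .053 149; python3 go.py .5726 .0356 .001 -165.65
```

```text
L [0.6746 0.0623] 146.25 764.8941176470588 721.0
in jig: corner,endB,endA [[3.6, 2.9], [163.4, -5.8], [12.3, 162.7]]
push 11.249046402656745
0.11 [0.56671467 0.040802  ]
0.125 [0.55200284 0.03787589]
0.15 [0.52748313 0.03299904]
16.6667 [0.5734 0.0356 0.0013] [-1.8000e+02  1.0000e-02 -1.6567e+02] F [-0.4 -0.4  0. ] 0.017697153133667813
tx 0.0007 ty 0.0002 tz 0.0003 az -0.0002
```

Call:
apply_moves:
  targets:
    - [0.2,-0.001,0,0,0,0,0]
    - [0.2,-0.001,0,0,0,0,0]
    - [0.2,0,0,0,0,0,0]

```text
time_s: 16.92
tcp_pos: [0.5745, 0.0358, 0.0011]
eef_rot: [-180.0, -0.1, -165.7]
contact_force: [-4.1, -0.4, 1.5]
gripper_width: 0.0175
gripper_force: 1.3
```

Call:
apply_moves:
  targets:
    - [0.2,-0.001,0,0,0,0,0]
    - [0.2,0,0,0,0,0,0]

```text
time_s: 17.08
tcp_pos: [0.5751, 0.0358, 0.001]
eef_rot: [-180.0, -0.1, -165.7]
contact_force: [-5.2, -0.4, 2.6]
gripper_width: 0.0175
gripper_force: 2.3
```

Call:
apply_moves:
  targets:
    - [0.2,-0.001,0,0,0,0,0]
    - [0.2,0,0,0,0,0,0]

```text
time_s: 17.25
tcp_pos: [0.5754, 0.0359, 0.0009]
eef_rot: [-180.0, -0.2, -165.7]
contact_force: [-6.8, 0.4, 4.1]
gripper_width: 0.0175
gripper_force: 3.2
```

Force has risen on both fences (about 6 N and 3 N). I'll press a little more, then back off and look.

Call:
apply_moves:
  targets:
    - [0.2,-0.001,0,0,0,0,0]
    - [0.2,-0.001,0,0,0,0,0]
    - [0.2,0,0,0,0,0,0]

```text
time_s: 17.5
tcp_pos: [0.5758, 0.0359, 0.0006]
eef_rot: [-180.0, -0.3, -165.7]
contact_force: [-10.7, -0.2, 6.5]
gripper_width: 0.0177
gripper_force: 5.5
```

Call:
apply_moves:
  targets:
    - [0.2,0.003,0,0,0,0,0]
    - [0.2,0.005,0,0,0,0,0]
    - [0.2,0.01,0,0,0,0,0]
    - [0.2,0,0,-0.03,0,0,0]
    - [0.2,0,0,-0.03,0,0,0]
    - [0.2,0,0,-0.04,0,0,0]
    - [0.2,0,-0.04,-0.005,0,0,0]
    - [0.2,0,-0.04,-0.005,0,0,0]
    - [0.2,0,-0.04,-0.005,0,0,0]
    - [0.2,0,-0.04,-0.005,0,0,0]
    - [0.2,0,-0.04,-0.005,0,0,0]
    - [0.2,0,-0.04,-0.005,0,0,0]
    - [0.2,0,-0.04,-0.005,0,0,0]
    - [0.2,0,-0.04,-0.005,0,0,0]
    - [0.2,0,-0.04,-0.005,0,0,0]
    - [0.2,0,-0.04,-0.005,0,0,0]
    - [0.2,0,0,0,0,0,0]

```text
time_s: 18.92
tcp_pos: [0.6611, -0.3619, 0.1514]
eef_rot: [-179.8, 0.1, -165.9]
contact_force: [-0.9, 0.6, 0.4]
gripper_width: 0.0174
gripper_force: 0.0
```

Run:
```python
from fit import *
c=snap('top','t20');P=hmap(c);P[...,2]=cv2.medianBlur(P[...,2].astype(np.float32),3)
# L pixels: mid heights on the robot side of the jig
J=np.array([.6792,.0629]);th=np.radians(149.35)
q=(P[...,:2]-J)@rot(th)
m=(P[...,2]>.011)&(P[...,2]<.035)&(q[...,0]>-.004)&(q[...,1]>-.004)&(q[...,0]<.19)&(q[...,1]<.19)
n,l,st,_=cv2.connectedComponentsWithStats(m.astype(np.uint8),connectivity=4);m=l==1+np.argmax(st[1:,4])
x,f,s=fit(m,c,[Lpoly()],.022,np.array([*J,th]))
e=(np.array([[0,0],[.16,0],[0,.16]])@rot(x[2]).T+x[:2]-J)@rot(th)
print(x[:2],np.degrees(x[2]),f,s,(e*1e3).round(1).tolist())
v=cv2.resize(cv2.imread('pics/t20.png')[160:270,230:370],None,fx=5,fy=5,interpolation=2)
cv2.imwrite('pics/f20.png',cv2.convertScaleAbs(v,alpha=1.5))
```

```text
[0.67762447 0.059409  ] 147.63172007833026 268.1843137254902 2035.0 [[-0.4, 3.8], [159.5, -1.0], [4.4, 163.7]]
```

View pics/f20.png

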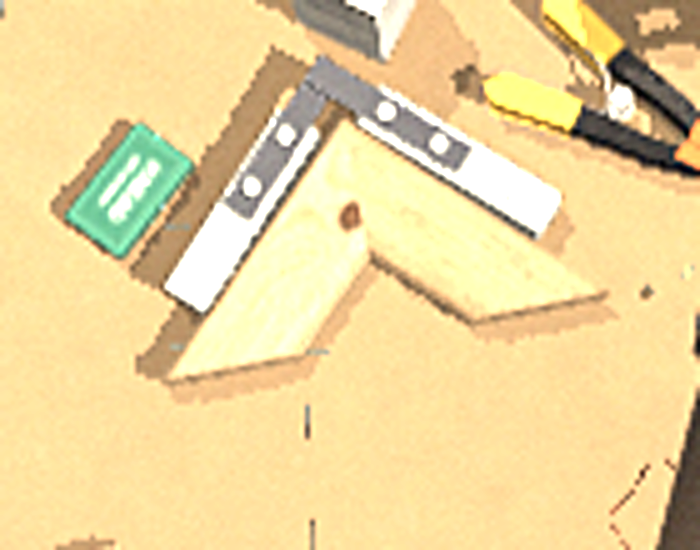

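The L is in the jig but about 1.7° clockwise of square: leg A's free end stands about 4 mm off fence A, and leg B has a 4 mm gap at the corner. I'll press leg A flush first, then slide the L to fence B.

```bash
python3 go.py .5765 .0308 .15 149.35
```

```text
18.9667 [ 0.6605 -0.359   0.1508] [-1.7994e+02  5.0000e-02 -1.6591e+02] F [-0.7  0.7 -0.8] 0.01722158834029325
tx -0.0134 ty 0.3985 tz 0.0008 az 0.4971
```

Call:
apply_moves:
  targets:
    - [0,-0.0013,0.0398,0,0,0,0]
    - [0,-0.0013,0.0398,0,0,0,0]
    - [0,-0.0013,0.0398,0,0,0,0]
    - [0,-0.0013,0.0398,0,0,0,0]
    - [0,-0.0013,0.0398,0,0,0,0]
    - [0,-0.0013,0.0398,0,0,0,0]
    - [0,-0.0013,0.0398,0,0,0,0]
    - [0,-0.0013,0.0398,0,0,0,0]
    - [0,-0.0013,0.0398,0,0,0,0]
    - [0,-0.0013,0.0398,0,0,0,0]
    - [0,0,0,0,0,0,0.071]
    - [0,0,0,0,0,0,0.071]
    - [0,0,0,0,0,0,0.071]
    - [0,0,0,0,0,0,0.071]
    - [0,0,0,0,0,0,0.071]
    - [0,0,0,0,0,0,0.071]
    - [0,0,0,0,0,0,0.071]
    - [0,0,0,0,0,0,0]

```text
time_s: 20.47
tcp_pos: [0.5742, 0.0344, 0.1515]
eef_rot: [179.9, 0.0, 149.3]
contact_force: [-0.1, 1.0, 0.2]
gripper_width: 0.0002
gripper_force: 0.0
```

```bash
python3 go.py .5765 .0308 .001 149.35
```

```text
20.4667 [0.5742 0.0344 0.1515] [1.7994e+02 4.0000e-02 1.4935e+02] F [-0.1  1.   0.2] 0.00021109483004992012
tx -0.0039 ty -0.0019 tz 0.1505 az -0.0000
```

Call:
apply_moves:
  targets:
    - [0,-0.004,-0.002,0,0,0,0]
    - [0,0,0,0.035,0,0,0]
    - [0,0,0,0.035,0,0,0]
    - [0,0,0,0.035,0,0,0]
    - [0,0,0,0.025,0,0,0]
    - [0,0,0,0.015,0,0,0]
    - [0,0,0,0.005,0,0,0]
    - [0,0,0,0,0,0,0]
    - [0,-0.002,0,0,0,0,0]
    - [0,-0.002,0,0,0,0,0]
    - [0,-0.002,0,0,0,0,0]
    - [0,-0.002,0,0,0,0,0]
    - [0,0,0,0,0,0,0]

```text
time_s: 21.55
tcp_pos: [0.5848, 0.026, 0.0021]
eef_rot: [179.9, 0.1, 149.6]
contact_force: [0.3, 0.0, -0.1]
gripper_width: 0.0006
gripper_force: 0.0
```

Call:
apply_moves:
  targets:
    - [0,-0.001,0,0,0,0,0]
    - [0,-0.001,0,0,0,0,0]
    - [0,0,0,0,0,0,0]

```text
time_s: 21.8
tcp_pos: [0.5856, 0.0249, 0.0013]
eef_rot: [-180.0, -0.0, 149.6]
contact_force: [-1.4, 1.0, 0.5]
gripper_width: 0.0003
gripper_force: 0.4
```

Call:
apply_moves:
  targets:
    - [0,-0.001,0,0,0,0,0]
    - [0,-0.001,0,0,0,0,0]
    - [0,0,0,0,0,0,0]

```text
time_s: 22.05
tcp_pos: [0.5867, 0.0241, 0.0012]
eef_rot: [-180.0, -0.1, 149.6]
contact_force: [-2.9, 2.9, 3.1]
gripper_width: 0.0004
gripper_force: 2.5
```

Call:
apply_moves:
  targets:
    - [0,-0.001,0,0,0,0,0]
    - [0,-0.001,0,0,0,0,0]
    - [0,0,0,0,0,0,0]

```text
time_s: 22.3
tcp_pos: [0.5868, 0.0239, 0.0011]
eef_rot: [-179.9, -0.2, 149.6]
contact_force: [-11.3, 10.2, 9.4]
gripper_width: 0.0005
gripper_force: 7.6
```

Call:
apply_moves:
  targets:
    - [0,0.0025,0.0,0,0,0,0]
    - [0,0,0.002,0,0,0,0]
    - [0,0,0.002,0,0,0,0]
    - [0,0,0.002,0,0,0,0]
    - [0,0,0.001,0,0,0,0]
    - [0,0,0,0,0,0,0]

```text
time_s: 22.8
tcp_pos: [0.5902, 0.0302, 0.0009]
eef_rot: [-180.0, -0.0, 149.6]
contact_force: [-3.9, 0.7, 0.5]
gripper_width: 0.0003
gripper_force: 1.4
```

Call:
apply_moves:
  targets:
    - [0,0,0.001,0,0,0,0]
    - [0,0,0.001,0,0,0,0]
    - [0,0,0,0,0,0,0]

```text
time_s: 23.05
tcp_pos: [0.5912, 0.0319, 0.001]
eef_rot: [-180.0, -0.0, 149.6]
contact_force: [-3.0, -0.6, -0.4]
gripper_width: 0.0009
gripper_force: 1.4
```

Call:
apply_moves:
  targets:
    - [0,0,0.001,0,0,0,0]
    - [0,0,0.001,0,0,0,0]
    - [0,0,0,0,0,0,0]

```text
time_s: 23.3
tcp_pos: [0.5924, 0.0337, 0.0012]
eef_rot: [-180.0, -0.0, 149.6]
contact_force: [-4.5, -0.1, -0.4]
gripper_width: 0.0007
gripper_force: 1.7
```

Call:
apply_moves:
  targets:
    - [0,0,0.001,0,0,0,0]
    - [0,0,0.001,0,0,0,0]
    - [0,0,0,0,0,0,0]

```text
time_s: 23.55
tcp_pos: [0.5934, 0.0355, 0.0012]
eef_rot: [-180.0, -0.0, 149.6]
contact_force: [-3.6, 0.4, -1.2]
gripper_width: 0.0005
gripper_force: 2.1
```

Call:
apply_moves:
  targets:
    - [0,0,0.001,0,0,0,0]
    - [0,0,0.001,0,0,0,0]
    - [0,0,0,0,0,0,0]

```text
time_s: 23.8
tcp_pos: [0.5941, 0.0368, 0.0012]
eef_rot: [-179.9, -0.0, 149.6]
contact_force: [-4.9, -2.7, 0.4]
gripper_width: 0.0005
gripper_force: 3.6
```

Call:
apply_moves:
  targets:
    - [0,0,0.001,0,0,0,0]
    - [0,0,0.001,0,0,0,0]
    - [0,0,0,0,0,0,0]

```text
time_s: 24.05
tcp_pos: [0.5941, 0.037, 0.0011]
eef_rot: [-179.8, -0.1, 149.6]
contact_force: [-6.8, -8.9, 3.0]
gripper_width: 0.0005
gripper_force: 6.4
```

Run:
```python
from fit import *
c=snap('scene','s22')
cv2.imwrite('pics/m22.png',cv2.convertScaleAbs(cv2.resize(cv2.imread('pics/s22.png')[180:300,290:440],None,fx=5,fy=5,interpolation=2),alpha=1.4))
```

```text
(no output)
```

Both fences now carry load (about 11 N on B). I'll back off without dragging and look again.

Call:
apply_moves:
  targets:
    - [0,0.001,-0.003,0,0,0,0]
    - [0,0.006,-0.006,0,0,0,0]
    - [0,0.006,-0.006,0,0,0,0]
    - [0,0,0,-0.03,0,0,0]
    - [0,0,0,-0.03,0,0,0]
    - [0,0,0,-0.04,0,0,0]
    - [0,0,0,-0.04,0,0,0]
    - [0,-0.02,-0.036,0,0,0,0]
    - [0,-0.02,-0.036,0,0,0,0]
    - [0,-0.02,-0.036,0,0,0,0]
    - [0,-0.02,-0.036,0,0,0,0]
    - [0,-0.02,-0.036,0,0,0,0]
    - [0,-0.02,-0.036,0,0,0,0]
    - [0,-0.02,-0.036,0,0,0,0]
    - [0,-0.02,-0.036,0,0,0,0]
    - [0,-0.02,-0.036,0,0,0,0]
    - [0,0,0,0,0,0,0]
    - [0,0,0,0,0,0,0]

```text
time_s: 25.6
tcp_pos: [0.5675, -0.3402, 0.141]
eef_rot: [180.0, 0.1, 149.4]
contact_force: [0.3, 1.0, -0.2]
gripper_width: 0.001
gripper_force: 0.0
```

```bash
cat > fin.py <<'E'
import sys;from fit import *
n=sys.argv[1];c=snap('top',n);P=hmap(c);P[...,2]=cv2.medianBlur(P[...,2].astype(np.float32),3)
J=np.array([.6792,.0629]);th=np.radians(149.35);q=(P[...,:2]-J)@rot(th)
m=(P[...,2]>.011)&(P[...,2]<.035)&(q[...,0]>-.002)&(q[...,1]>-.002)&(q[...,0]<.19)&(q[...,1]<.19)
k,l,st,_=cv2.connectedComponentsWithStats(m.astype(np.uint8),connectivity=4);m=l==1+np.argmax(st[1:,4])
x,f,s=fit(m,c,[Lpoly()],.022,np.array([*J,th]))
e=(np.array([[0,0],[.16,0],[0,.16]])@rot(x[2]).T+x[:2]-J)@rot(th)
print(x[:2],np.degrees(x[2]),f,s,(e*1e3).round(1).tolist())
g=cv2.convertScaleAbs(cv2.resize(cv2.imread(f'pics/{n}.png')[160:270,230:370],None,fx=5,fy=5,interpolation=2),alpha=1.0)
cv2.imwrite('pics/f_'+n+'.png',g)
E
python3 fin.py t23
```

```text
[0.67926188 0.06320194] 149.50645693853542 131.64313725490197 1893.0 [[0.1, -0.3], [160.1, 0.1], [-0.3, 159.7]]
```

View pics/f_t23.png

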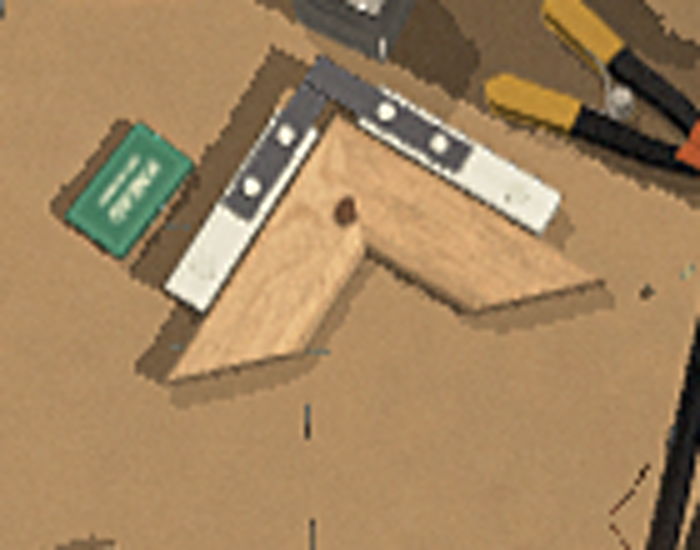

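Both legs are flush, with the corner and both ends within about 0.3 mm of the fences. The bystanders in view are where they were and the arm is clear, so I'm handing in.

```bash
python3 -c "
from plant import close_job;print(close_job())"
```

```text
the job is handed in; nothing more can be done
None
```

The moulding L is in the jig and the job is handed in at about 26 s; the last camera fit put its corner and both leg ends within about 0.3 mm of the fences, but the hand-in returned no verdict.

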